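Weigh the sharps cassette on the spring scale

TASK

Lift the white sharps cassette out of its steel cradle, stand it upright on the green mat and let go, then take it again by one side of its handle plate so that the slot is free, and hang it by the slot on the hook of the spring scale. Before letting go, tug it gently about a centimetre and a half further down than its own weight takes it, short of the scale's stop, and ease it slowly back up to where its weight holds it. Leave it hanging freely, and do not disturb the bottle, the glove box or the bowl.

Things in the scene. Friction and masses are not known exactly. Their poses are not given: they have to be found in the camera images.
- cassette: slim white box 30 (x) by 120 (y) by 80 (z) mm, 0.2 to 0.4 kg; on it an upright handle plate 6 (x) by 120 (y) mm, z 80 to 135. The plate has a slot right through along x, |y| under 22, z 87 to 123 mm, with a 12 mm strip above and a solid cheek 38 mm wide each side. Origin: centre of underside, z up; same shape turned half round. Starts standing in the cradle, axes nearly along the cradle's
- slot (a point): middle of the slot's upper edge, on the cassette at x = 0, y = 0, z = 123 mm
- cradle: fixed steel cradle: base 70 (x) by 150 (y) by 6 mm, on which the cassette stands, and two open-topped pockets 137 mm high that enclose its ends from |y| = 23 mm outwards (inner faces at x +-17.5, y +-66, sheet 4 mm), so only the middle 46 mm of the handle plate can be gripped; the cassette leaves straight up. Origin: centre of underside, z up
- mat: flat green mat fixed on the desk, 240 (x) by 180 (y) mm, 3 mm thick. Origin: centre of the underside
- scale: fixed spring scale: base plate 110 mm wide (y), x -50 to 160, 12 mm thick; grey column x 110 to 146, 46 mm wide, 262 mm high; steel hook out of the column towards -x, at y = 0, which slides down the column under load. Origin: on the desk straight under the hook's seat, z up. The cassette hangs with its x axis along the scale's x
- seat (a point): hook's seat: top of the 8 mm rod at its lowest point, 210 mm above the desk when empty; moves with the hook. Towards the column (+x of the scale) the rod rises 3 mm in 30 mm, then runs level to the carriage at x = 98 mm; towards -x it rises 3 mm in 25 mm, then turns up into the tip, ending at x = -36 mm, 14 mm above the seat
- hook (a joint): how far the hook is pulled down, m: 0 empty, stop at 0.045. Spring of 400 N/m (2.5 mm per newton, so the cassette's own weight takes it 4 to 10 mm down), lightly damped
- bottle: bystander: clear bottle, 62 mm across, 170 mm high, loose. Origin: centre of the underside
- glovebox: bystander: white and blue glove box, 110 (x) by 220 (y) by 70 mm, loose. Origin: centre of the underside
- bowl: bystander: steel bowl, 110 mm across, 40 mm high, loose. Origin: centre of the underside
Things that resemble listed ones, but are neither listed nor needed, are in the scene too. What is shaped like the cassette but orange is not meant.

How it is judged (in metres and radians):
On the way, in this order (a step that is already met when the one before it is completed fails the run):
1. the cassette stands upright on the mat, let go (contact force between cassette and mat above 1 N and contact force between cassette and the fingers below 0.05 N and angle between cassette's own z axis and vertical below 0.1 rad and linear speed of cassette below 0.02 m/s and angular speed of cassette below 0.2 rad/s), for 0.2 s.
2. the hook has taken up the cassette by its slot, still gripped (contact force between cassette and scale above 0.5 N and distance between slot and seat below 0.015 m and contact force between cassette and the fingers above 0.5 N), for 0.1 s.
3. tugged down: the gripped cassette pulls the hook at least 15 mm down (value of joint hook above 0.015 m and distance between slot and seat below 0.015 m and contact force between cassette and the fingers above 0.5 N), for 0.1 s.
4. eased back: the hook is less than 13 mm down with the cassette still gripped (value of joint hook below 0.013 m and contact force between cassette and the fingers above 0.5 N), for 0.1 s.
At the end, for the whole second after the job is handed in: the cassette hangs on the hook by its slot (middle of the slot's upper edge within 12 mm of the hook's seat), upright within 0.15 rad, clear of the desk, at rest, the hook carried 3 to 13 mm down by its weight alone, and the gripper off it (distance between slot and seat below 0.012 m and contact force between cassette and scale above 1.2 N and value of joint hook between 0.003 and 0.013 m and angle between cassette's own z axis and vertical below 0.15 rad and contact force between cassette and the fingers below 0.05 N and height (world z) of cassette above 0.04 m and linear speed of cassette below 0.02 m/s and angular speed of cassette below 0.2 rad/s); the robot touches nothing.
It fails at once if the hook pulled hard, to within 5 mm of its stop (value of joint hook above 0.04 m).
It fails at once if the hook let spring up (faster than 0.15 m/s) (velocity of joint hook below -0.15 m/s).
It fails at once if the cassette tipped over (0.6 rad) (angle between cassette's own z axis and vertical above 0.6 rad).
It fails at once if the bottle, the glove box or the bowl moved by 30 mm (distance of any of bottle, glovebox, bowl from where it was at the start of the episode above 0.03 m).
It also fails if it takes over 67 s, if anything falls off the work surface, if the arm or the gripper's body presses on something with over 40 N, if the wrist force passes 120 N, or if a joint passes its speed limit or range.

ROBOT

A 6-joint arm with a two-finger parallel gripper is mounted at the origin on the work surface. World frame = base frame: x ahead of the robot, y to its left, z up, the work surface at z = 0. Lengths are in mm, angles in rad, forces in N, time in s.
With the tool pointing down it reaches from about 350 to 875 mm from the base axis. Payload 4.2 kg.
Tool frame: the origin (TCP) lies between the finger pads; the fingertips stand 25 mm ahead of it and the grasp point (between the pads) lies 6 mm ahead of it; z points along the fingers, y is the line along which they close (so a half turn about z gives the same grasp; the last joint's range is limited). The gripper opens to 85 mm and grips with 20 to 120 N. Pads are 22 mm wide; open, the fingers measure 114 mm over their backs; the gripper's body (76 mm by 85 mm) begins 54 mm behind the grasp point. The pads swing forward as they close: fully open they stand 13 mm farther back than shut.
Start: joints at [1.568, 0.385, 0.008, 0, -1.194, -0.259], TCP at [161.73, 603.691, 256.312] pointing down, gripper open.
Joint ranges: [-3.14, 3.14], [-1.21, 2.06], [-1.07, 1.41], [-3.16, 2.05], [-2.99, -0.16], [-3.1, 3.1]. Speed limits (rad/s): [2.79, 2.79, 3.14, 3.14, 3.14, 3.14].

INTERFACE

Orientations are given as a unit quaternion [x, y, z, w].
In Python, from bench import read_state, get_image, job_done gives the robot as it stands.
- The arm moves only by the tool play_rows, never from a script. Its argument "series" is a list of rows, each a list of 6 numbers: the shift along the world's x, y, z in mm, then the turn, a rotation vector about the world's x, y, z in units of 6 degrees (1.0 is 6 degrees). A call has 1 to 20 rows; each row shifts and turns the commanded pose from where the row before left it; what a row does not reach is not made up. A row lasts 1/12 s, in which the tool goes at most 41.7 mm and 7.16 degrees, less where a joint would pass 70% of its speed; a pose out of reach is approached as far as the arm can. A call is refused whole if a number of a shift passes 41.7 or a number of a turn 1, either way. A call with a gripper value outside its range is refused whole. "gripper" is the opening, from 0 (shut) to 1 (fully open), set as the call begins (left out, the last holds). The fingers move at their own pace and stop on an object; the grip force is fixed at half the most. Time passes only in rows, so rows that do not move let the fingers close. It gives the time, the measured TCP pose, the force, the opening and the grip force at its end, in the units of the state.
- read_state(): the state, without advancing time (a new reading comes with each control period).
- get_image(name): name is "side" or "top" or "wrist"; returns a dict with "image" (400x640x3 uint8, red, green, blue), "fx", "fy", "cx", "cy" (pixels), "eye" and "rotation" of the camera in the world. Camera axes: x right, y down, z forward; pixel columns grow to the right and rows downward; lengths in mm; the calibration is good to about 2 mm. A picture is of the moment at which its call begins. There is no depth.
- job_done(): hands the job in; it is judged then, once.
The state is a dict: "clock": time; "joints": joint angles; "joint_vel": joint speeds; "joint_efforts": joint torques, N m; "position": TCP position; "ee_rot": TCP orientation; "contact_force": force on the tool from outside, world axes, zero at the start; "wrist_torque": the same for the moment, N m; "gripper_width": finger opening in mm; "grasp_force": force on a finger pad.
Only numpy, scipy, OpenCV 4.12 (cv2) and the standard library are available. Lean on these libraries where they do the work, as an engineer would, in place of code of your own. Each camera call takes 0.05 s, during which the arm holds its last target. There are 200 camera calls.

## Working session

There is one attempt and no reset: what is moved stays moved. The work goes in short steps, Python scripts to look and compute and a tool call to move; the robot and the scene stay as the last step left them, time stands still between calls to the robot, and variables do not carry over. Pictures are saved under pics/ and viewed, at most 10 in all, crops included, and the job is handed in when it is done.

Besides the shell and the picture viewer there is one more tool, called after "Call:" by a JSON object that holds its "fn" and its "kwargs", one argument or row to a line. play_rows: Moves the arm, as the interface text tells. Its arguments: {"type":"object","properties":{"series":{"type":"array","items":{"type":"array","items":{"type":"number"}}},"gripper":{"type":"number"}},"required":["series"]}

```bash
mkdir -p pics; ls
python3 - <<'E'
from bench import *
import cv2,json
s=read_state();print(s)
for n in ("top","side"):
    d=get_image(n);cv2.imwrite(f"pics/{n}0.png",d["image"][:,:,::-1]);print(n,{k:v for k,v in d.items() if k!="image"})
E
```

```text
pics
{'clock': 0.0, 'joints': array([ 1.56760764e+00,  3.85554916e-01,  6.62010089e-03, -5.01438640e-04,
       -1.19397156e+00, -2.58613137e-01]), 'joint_vel': array([-0.00046306,  0.00131601, -0.00118616, -0.00105804,  0.00046593,
        0.00017306]), 'joint_efforts': array([ 3.05978128e-04, -3.92289805e+01,  1.88407445e+01,  4.18596983e+00,
       -4.52717984e-03, -2.51106144e-06]), 'position': array([161.59707656, 603.20376857, 255.21989724]), 'ee_rot': array([ 9.91432045e-01, -1.30619033e-01, -9.67597359e-05,  1.07610991e-03]), 'contact_force': array([0.49547598, 0.12709041, 0.14523808]), 'wrist_torque': array([-0.03992495,  0.02258841, -0.01164539]), 'grasp_force': 0.0, 'gripper_width': 85.32312363128884}
top {'fx': 512.8088059219058, 'fy': 512.8088059219058, 'cx': 310.95150361153355, 'cy': 202.4828098011739, 'eye': array([ 370.92960111,  -38.49306804, 1439.42661362]), 'rotation': array([-0.69777061,  0.7141353 , -0.0347833 ,  0.04378449])}
side {'fx': 446.588384456565, 'fy': 446.588384456565, 'cx': 326.2829580429895, 'cy': 196.81767042719628, 'eye': array([370.56957217, 825.55883576, 829.00114604]), 'rotation': array([-0.06573203,  0.90137455, -0.42725905,  0.02555255])}
```

View pics/top0.png

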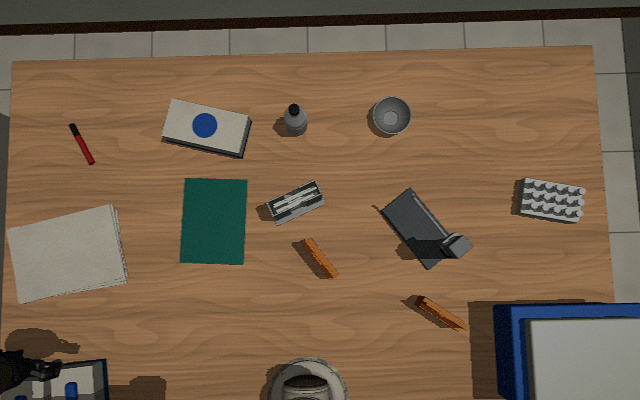

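View pics/side0.png

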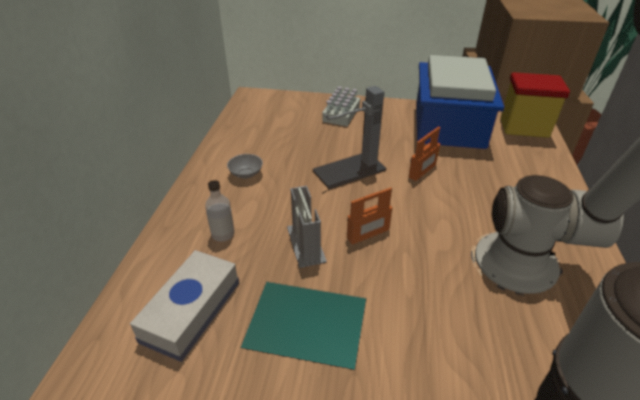

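The top view shows the cradle with the white cassette at about (295,201), the mat from (182,178) to (247,265), and the scale at about (425,230) with its column at (458,245). In the side view the cradle is at (307,230) and the scale column at (372,130). I'll enlarge these next.

```bash
cat > h.py <<'E'
import numpy as np, cv2
from scipy.spatial.transform import Rotation as R
from bench import *
def ray(d,u,v):
    r=R.from_quat(d["rotation"]).as_matrix()@np.array([(u-d["cx"])/d["fx"],(v-d["cy"])/d["fy"],1]); return r
def onz(d,u,v,z):
    r=ray(d,u,v); return d["eye"]+r*(z-d["eye"][2])/r[2]
def proj(d,P):
    c=(np.atleast_2d(P)-d["eye"])@R.from_quat(d["rotation"]).as_matrix()
    return np.c_[d["fx"]*c[:,0]/c[:,2]+d["cx"],d["fy"]*c[:,1]/c[:,2]+d["cy"]]
def crop(d,u0,v0,w,h,k):
    im=d["image"][v0:v0+h,u0:u0+w,::-1]; im=cv2.resize(im,None,fx=k,fy=k,interpolation=cv2.INTER_CUBIC)
    return cv2.convertScaleAbs(im,alpha=1.4)
E
python3 - <<'E'
from h import *
t=get_image("top")
a=crop(t,255,170,80,60,10)
cv2.imwrite("pics/c1.png",a)
b=crop(t,375,180,100,95,6)
cv2.imwrite("pics/c2.png",b)
s=get_image("side")
# mat
for p in [(185,178),(247.5,180),(244,265),(180,262)]: print(onz(t,*p,3).round(1))
hsv=cv2.cvtColor(t["image"],cv2.COLOR_RGB2HSV)
m=cv2.inRange(hsv,(75,100,40),(95,255,255)); n,l,st,c=cv2.connectedComponentsWithStats(m); i=1+st[1:,4].argmax()
r=cv2.minAreaRect(np.argwhere(l==i)[:,::-1].astype(np.float32)); print(r)
for p in cv2.boxPoints(r): print(onz(t,*p,3).round(1))
E
```

```text
[610.1 334.5   3. ]
[600.  156.6   3. ]
[360.8 168.4   3. ]
[373.1 347.4   3. ]
((213.07806396484375, 220.8608856201172), (63.02383041381836, 85.33187866210938), 2.726310968399048)
[373.1 348.6   3. ]
[613.8 338.5   3. ]
[600.8 159.2   3. ]
[360.9 172.6   3. ]
```

View pics/c1.png

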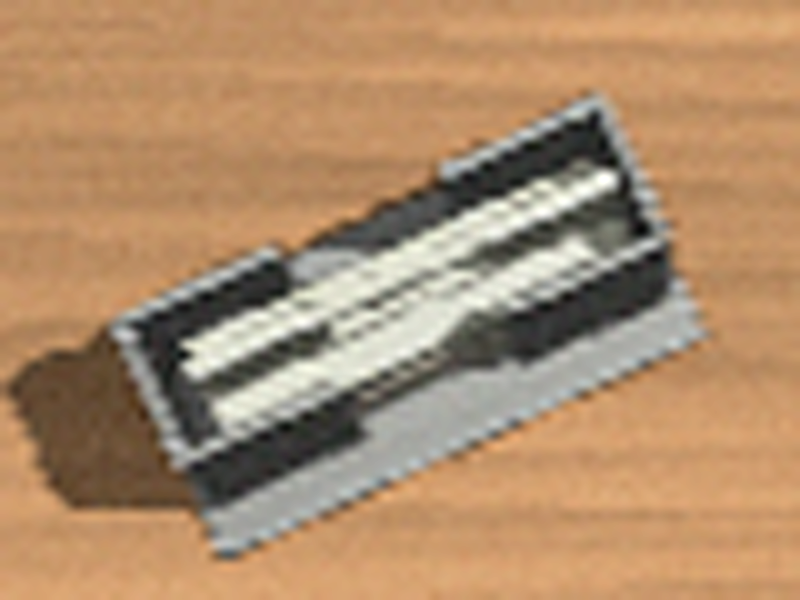

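View pics/c2.png

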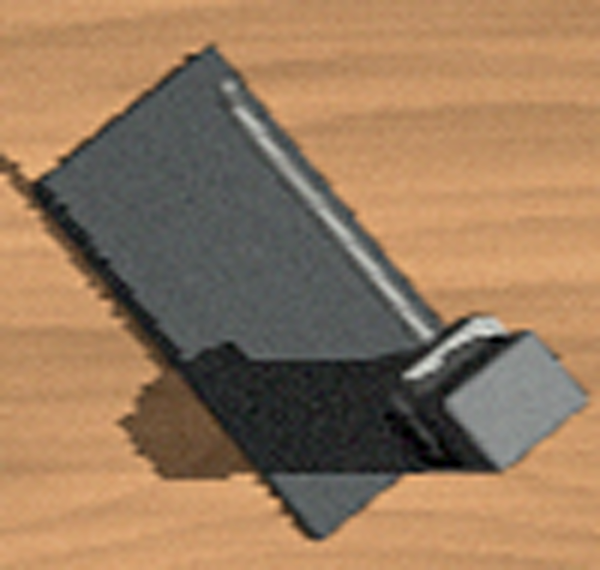

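The first crop shows the cradle's pocket rim corners at crop (112,328), (185,462), (600,93) and (668,245), and the plate top running from (190,365) to (615,180). The second shows the scale base corners (208,45), (38,185), (318,540), the column top corners (528,333), (588,400), (505,470), (445,400), and the hook tip at (230,88).

Run:
```python
from h import *
from scipy.optimize import least_squares
t=get_image("top")
def fit(obj,px,x0,name):
    obj=np.array(obj,float);px=np.array(px,float)
    def W(p):
        c,s=np.cos(p[2]),np.sin(p[2]); return np.c_[p[0]+c*obj[:,0]-s*obj[:,1],p[1]+s*obj[:,0]+c*obj[:,1],obj[:,2]]
    f=lambda p:(proj(t,W(p))-px).ravel()
    r=least_squares(f,x0,x_scale=[100,100,1]);print(name,r.x.round(3),np.degrees(r.x[2]).round(2));print(r.fun.reshape(-1,2).round(2).tolist())
    return r.x
c1=lambda l:[((u+.5)/10-.5+255,(v+.5)/10-.5+170) for u,v in l]
c2=lambda l:[((u+.5)/6-.5+375,(v+.5)/6-.5+180) for u,v in l]
# image up=+x world, left=+y
fit([(21.5,70,137),(-21.5,70,137),(21.5,-70,137),(-21.5,-70,137),(-35,75,6),(-35,-75,6)],c1([(112,328),(185,462),(600,93),(668,245),(222,558),(708,335)]),[500,50,-.4],"cradle")
fit([(0,60,141),(0,-60,141)],c1([(190,362),(615,180)]),[500,50,-.4],"plate")
# scale +x towards column (image down-right)
for h in (2.3,):
  p=fit([(-50,-55,12),(-50,55,12),(160,55,12),(110,-23,262),(146,-23,262),(146,23,262),(110,23,262)],
   c2([(38,185),(208,45),(318,540),(445,400),(505,470),(588,400),(528,333)]),[500,-150,-2.4],"scaleA")
  p=fit([(-50,55,12),(-50,-55,12),(160,55,12),(110,23,262),(146,23,262),(146,-23,262),(110,-23,262)],
   c2([(38,185),(208,45),(318,540),(445,400),(505,470),(588,400),(528,333)]),[500,-150,-2.4],"scaleB")
  pass
print(onz(t,*c2([(230,88)])[0],224), onz(t,*c2([(430,332)])[0],213))
```

```text
cradle [5.30143e+02 2.03650e+01 4.15000e-01] 23.75
[[-0.39, -0.77], [-0.72, 1.0], [0.35, -0.26], [0.67, -0.43], [0.12, 0.39], [-0.02, 0.09]]
plate [5.32064e+02 1.72330e+01 3.84000e-01] 21.99
[[-0.37, 0.16], [0.37, -0.16]]
scaleA [ 495.38  -285.933   -2.617] -149.94
[[-1.37, -2.67], [3.58, 0.3], [26.35, -17.92], [-6.79, 2.78], [-8.13, 4.7], [-4.96, 5.79], [-3.65, 3.43]]
scaleB [ 498.054 -289.867   -2.667] -152.81
[[34.56, -23.61], [-28.06, 18.38], [25.77, -16.6], [10.05, -7.31], [8.07, -5.05], [-23.31, 16.32], [-21.28, 13.5]]
[ 520.69677454 -267.86495321  224.        ] [ 422.61209515 -344.74025065  213.        ]
```

Run:
```python
from h import *
from scipy.optimize import least_squares
t=get_image("top")
c2=lambda l:[((u+.5)/6-.5+375,(v+.5)/6-.5+180) for u,v in l]
obj=np.array([(-50,-55,12),(-50,55,12),(160,-55,12),(110,-23,262),(146,-23,262),(146,23,262),(110,23,262),(-36,0,224)],float)
px=np.array(c2([(38,185),(208,45),(318,540),(445,400),(505,470),(588,400),(528,333),(230,86)]))
def W(p,o=obj):
    c,s=np.cos(p[2]),np.sin(p[2]); return np.c_[p[0]+c*o[:,0]-s*o[:,1],p[1]+s*o[:,0]+c*o[:,1],o[:,2]]
r=least_squares(lambda p:(proj(t,W(p))-px).ravel(),[500,-290,-2.5],x_scale=[100,100,1]);print(r.x.round(3),np.degrees(r.x[2]));print(r.fun.reshape(-1,2).round(2).tolist())
s=get_image("side"); 
q=proj(s,W(r.x,np.array([(-36,0,224),(0,0,210),(98,0,213),(110,0,262.)])));print(q.round(1))
cv2.imwrite("pics/c3.png",np.vstack([crop(s,310,75,80,60,5),crop(s,280,180,80,60,5)]) if 0 else np.hstack([crop(s,310,75,80,110,5),crop(s,275,175,80,110,5)]))
```

```text
[ 495.687 -287.373   -2.496] -143.0153897354542
[[-1.23, 0.38], [0.94, -0.52], [0.35, 0.81], [-0.72, 0.3], [-0.51, 1.1], [1.17, 0.19], [0.94, -1.05], [-0.97, -1.2]]
[[324.4 113.6]
 [335.5 115.1]
 [364.9 106.4]
 [369.6  89.9]]
```

View pics/c3.png

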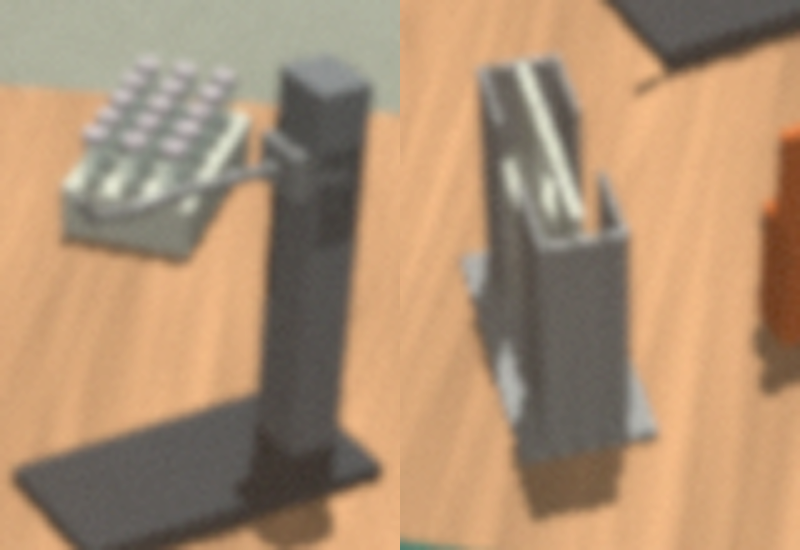

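Call:
{"fn": "play_rows", "kwargs": {
  "series": [
    [18.5, -29.2, 2, 0, 0, -0.43],
    [18.5, -29.2, 2, 0, 0, -0.43],
    [18.5, -29.2, 2, 0, 0, -0.43],
    [18.5, -29.2, 2, 0, 0, -0.43],
    [18.5, -29.2, 2, 0, 0, -0.43],
    [18.5, -29.2, 2, 0, 0, -0.43],
    [18.5, -29.2, 2, 0, 0, -0.43],
    [18.5, -29.2, 2, 0, 0, -0.43],
    [18.5, -29.2, 2, 0, 0, -0.43],
    [18.5, -29.2, 2, 0, 0, -0.43],
    [18.5, -29.2, 2, 0, 0, -0.43],
    [18.5, -29.2, 2, 0, 0, -0.43],
    [18.5, -29.2, 2, 0, 0, -0.43],
    [18.5, -29.2, 2, 0, 0, -0.43],
    [18.5, -29.2, 2, 0, 0, -0.43],
    [18.5, -29.2, 2, 0, 0, -0.43],
    [18.5, -29.2, 2, 0, 0, -0.43],
    [18.5, -29.2, 2, 0, 0, -0.43],
    [18.5, -29.2, 2, 0, 0, -0.43],
    [18.5, -29.2, 2, 0, 0, -0.43]
  ],
  "gripper": 0.6
}}

```text
clock: 2.02
position: [532.4, 18.0, 296.7]
ee_rot: [0.835, -0.55, 0.0, -0.0]
contact_force: [1.0, 0.9, -0.1]
gripper_width: 51.0
grasp_force: 0.0
```

Call:
{"fn": "play_rows", "kwargs": {
  "series": [
    [0, 0, 0, 0, 0, 0],
    [0, 0, 0, 0, 0, 0],
    [0, 0, 0, 0, 0, 0]
  ]
}}

```text
clock: 2.27
position: [531.5, 19.6, 296.1]
ee_rot: [0.836, -0.549, -0.0, 0.0]
contact_force: [0.3, 0.1, 0.1]
gripper_width: 51.7
grasp_force: 0.0
```

Run:
```python
from h import *
s=read_state();print(s["position"],R.from_quat(s["ee_rot"]).as_matrix().round(3),s["joints"].round(2))
d=get_image("wrist");print({k:v for k,v in d.items() if k!="image"})
cv2.imwrite("pics/w1.png",d["image"][:,:,::-1])
```

```text
[531.4803855   19.56887363 296.06673143] [[ 0.397 -0.918 -0.001]
 [-0.918 -0.397  0.   ]
 [-0.     0.    -1.   ]] [ 0.34  0.2  -0.15 -0.   -1.22  0.07]
{'fx': 316.29027940887255, 'fy': 316.29027940887255, 'cx': 319.57947184891094, 'cy': 198.36737705704627, 'eye': array([559.2526823 , -45.28114564, 412.27922594]), 'rotation': array([-0.20048163,  0.96941966,  0.13868663, -0.02826039])}
```

View pics/w1.png

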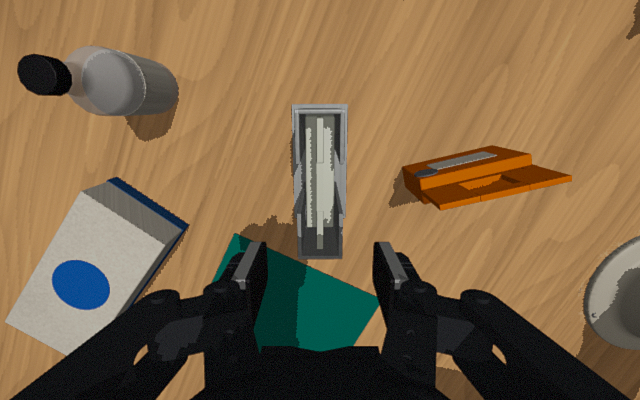

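The wrist view shows the cradle at columns 293–348, rows 104–258. The plate's top edge runs along column ~320 from row ~118 to ~250. The orange look-alike is to the right.

Run:
```python
from h import *
d=get_image("wrist"); s=read_state()
print("tcp px",proj(d,s["position"]+[0,0,-6]).round(1))
a=crop(d,280,95,80,170,4);cv2.imwrite("pics/w2.png",a[:600] if 0 else cv2.resize(a,(282,600)))
for n,P in {"cradle rim":[(294,104),(347,104),(342,258),(298,258)]}.items():
    X=np.array([onz(d,*p,137) for p in P]);print(X.round(1),X.mean(0).round(1))
for p in [(320,118),(320,249)]: print(onz(d,*p,141).round(1))
```

```text
tcp px [[319.1 276.4]]
[[579.6 -37.7 137. ]
 [539.1 -55.2 137. ]
 [484.   75.3 137. ]
 [522.7  92.1 137. ]] [531.4  18.6 137. ]
[555.3 -36.  141. ]
[507.9  73.3 141. ]
```

View pics/w2.png

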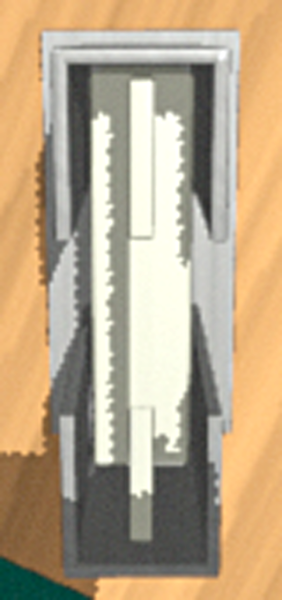

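The plate top is centred at (531.6, 18.6) with yaw 23.4°, and the tool is aligned with it, so I'll descend and grip.

Call:
{"fn": "play_rows", "kwargs": {
  "series": [
    [0, -1, -18, 0, 0, 0],
    [0, 0, -18, 0, 0, 0],
    [0, 0, -18, 0, 0, 0],
    [0, 0, -18, 0, 0, 0],
    [0, 0, -18, 0, 0, 0],
    [0, 0, -18, 0, 0, 0],
    [0, 0, -18, 0, 0, 0],
    [0, 0, -14, 0, 0, 0],
    [0, 0, -10, 0, 0, 0],
    [0, 0, -8, 0, 0, 0],
    [0, 0, 0, 0, 0, 0],
    [0, 0, 0, 0, 0, 0]
  ]
}}

```text
clock: 3.37
position: [531.9, 19.1, 138.6]
ee_rot: [0.836, -0.549, 0.0, -0.0]
contact_force: [-0.1, -0.3, -0.5]
gripper_width: 51.7
grasp_force: 0.0
```

Call:
{"fn": "play_rows", "kwargs": {
  "series": [
    [0, 0, 0, 0, 0, 0],
    [0, 0, 0, 0, 0, 0],
    [0, 0, 0, 0, 0, 0],
    [0, 0, 0, 0, 0, 0],
    [0, 0, 0, 0, 0, 0],
    [0, 0, 0, 0, 0, 0],
    [0, 0, 0, 0, 0, 0],
    [0, 0, 0, 0, 0, 0],
    [0, 0, 0, 0, 0, 0],
    [0, 0, 0, 0, 0, 0]
  ],
  "gripper": 0
}}

```text
clock: 4.2
position: [532.2, 18.8, 139.0]
ee_rot: [0.836, -0.549, 0.001, -0.0]
contact_force: [-0.7, -0.4, 5.3]
gripper_width: 4.5
grasp_force: 59.5
```

Call:
{"fn": "play_rows", "kwargs": {
  "series": [
    [0, 0, 3, 0, 0, 0],
    [0, 0, 6, 0, 0, 0],
    [0, 0, 10, 0, 0, 0],
    [0, 0, 12, 0, 0, 0],
    [0, 0, 12, 0, 0, 0],
    [0, 0, 12, 0, 0, 0],
    [0, 0, 12, 0, 0, 0],
    [0, 0, 12, 0, 0, 0],
    [0, 0, 12, 0, 0, 0],
    [0, 0, 12, 0, 0, 0],
    [0, 0, 12, 0, 0, 0],
    [0, 0, 12, 0, 0, 0],
    [0, 0, 12, 0, 0, 0],
    [0, 0, 10, 0, 0, 0],
    [0, 0, 8, 0, 0, 0],
    [0, 0, 3, 0, 0, 0],
    [0, 0, 0, 0, 0, 0]
  ]
}}

```text
clock: 5.62
position: [531.9, 18.8, 299.0]
ee_rot: [0.836, -0.549, 0.0, -0.001]
contact_force: [0.5, -0.1, -2.5]
gripper_width: 4.8
grasp_force: 58.5
```

Call:
{"fn": "play_rows", "kwargs": {
  "series": [
    [-1, 6, 0, 0, 0, 0.1],
    [-2, 12, 0, 0, 0, 0.16],
    [-3, 17, 0, 0, 0, 0.16],
    [-4, 20, 0, 0, 0, 0.16],
    [-4, 20, 0, 0, 0, 0.16],
    [-4, 20, 0, 0, 0, 0.16],
    [-4, 20, 0, 0, 0, 0.16],
    [-4, 20, 0, 0, 0, 0.16],
    [-4, 20, 0, 0, 0, 0.16],
    [-4, 20, -4, 0, 0, 0.16],
    [-4, 20, -8, 0, 0, 0.16],
    [-3, 17, -12, 0, 0, 0.16],
    [-2, 12, -12, 0, 0, 0.16],
    [-2, 8, -12, 0, 0, 0.15],
    [0, 3, -12, 0, 0, 0.1],
    [0, 0, -12, 0, 0, 0],
    [0, 0, -12, 0, 0, 0],
    [0, 0, -12, 0, 0, 0],
    [0, 0, -12, 0, 0, 0],
    [0, 0, -12, 0, 0, 0]
  ]
}}

```text
clock: 7.28
position: [485.9, 254.4, 177.0]
ee_rot: [0.895, -0.445, -0.0, 0.001]
contact_force: [-0.6, -0.1, -2.0]
gripper_width: 4.9
grasp_force: 58.5
```

Call:
{"fn": "play_rows", "kwargs": {
  "series": [
    [0, 0, -12, 0, 0, 0],
    [0, 0, -10, 0, 0, 0],
    [0, 0, -8, 0, 0, 0],
    [0, 0, -6, 0, 0, 0],
    [0, 0, -4, 0, 0, 0],
    [0, 0, -2, 0, 0, 0],
    [0, 0, 0, 0, 0, 0],
    [0, 0, 0, 0, 0, 0],
    [0, 0, 0, 0, 0, 0]
  ]
}}

```text
clock: 8.03
position: [487.0, 253.8, 136.8]
ee_rot: [0.895, -0.446, 0.0, -0.0]
contact_force: [0.6, -0.5, -3.5]
gripper_width: 5.0
grasp_force: 58.5
```

Call:
{"fn": "play_rows", "kwargs": {
  "series": [
    [0, 0, -0.5, 0, 0, 0],
    [0, 0, -0.5, 0, 0, 0],
    [0, 0, -0.3, 0, 0, 0],
    [0, 0, 0, 0, 0, 0],
    [0, 0, 0, 0, 0, 0]
  ]
}}

```text
clock: 8.45
position: [487.3, 254.1, 136.1]
ee_rot: [0.895, -0.446, 0.001, -0.001]
contact_force: [-1.1, 0.2, 5.6]
gripper_width: 5.2
grasp_force: 59.6
```

Pressing on the mat now (+5.6 N), so I'll release and retreat.

Call:
{"fn": "play_rows", "kwargs": {
  "series": [
    [0, 0, 0, 0, 0, 0],
    [0, 0, 0, 0, 0, 0],
    [0, 0, 0, 0, 0, 0],
    [0, 0, 0, 0, 0, 0],
    [0, 0, 0, 0, 0, 0],
    [0, 0, 0, 0, 0, 0],
    [0, 0, 0, 0, 0, 0],
    [0, 0, 0, 0, 0, 0]
  ],
  "gripper": 0.5
}}

```text
clock: 9.12
position: [486.7, 253.7, 134.9]
ee_rot: [0.895, -0.446, -0.0, 0.0]
contact_force: [0.3, 0.4, 0.6]
gripper_width: 42.9
grasp_force: 0.0
```

Call:
{"fn": "play_rows", "kwargs": {
  "series": [
    [0, 0, 12, 0, 0, 0],
    [0, 0, 16, 0, 0, 0],
    [0, 0, 16, 0, 0, 0],
    [0, 0, 16, 0, 0, 0],
    [0, 0, 16, 0, 0, 0],
    [0, 0, 12, 0, 0, 0],
    [0, 0, 8, 0, 0, 0],
    [0, 0, 0, 0, 0, 0],
    [0, 0, 0, 0, 0, 0]
  ]
}}

```text
clock: 9.87
position: [486.6, 253.7, 230.9]
ee_rot: [0.895, -0.446, -0.0, -0.0]
contact_force: [-0.0, 0.1, -0.1]
gripper_width: 42.7
grasp_force: 0.0
```

Run:
```python
from h import *
s=read_state();M=R.from_quat(s["ee_rot"]).as_matrix();print(s["position"],M.round(3))
d=get_image("wrist");print(d["eye"])
cv2.imwrite("pics/w3.png",d["image"][:,:,::-1])
```

```text
[486.56500622 253.66748184 230.86357577] [[ 0.602 -0.799 -0.   ]
 [-0.799 -0.602  0.   ]
 [-0.    -0.    -1.   ]]
[528.9048424  197.309353   347.06881686]
```

View pics/w3.png

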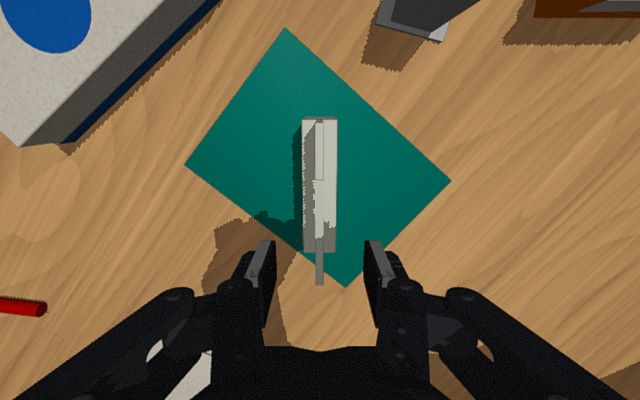

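The cassette is standing on the mat. Its plate top runs along column 320 from row 122 to row 285.

Run:
```python
from h import *
d=get_image("wrist");s=read_state()
g=d["image"].astype(int).sum(2)
for v in (135,160,175,262,275): print(v,g[v,308:334].tolist())
A,B=onz(d,320,122,138),onz(d,320,285,138)
print(A,B,np.linalg.norm(A-B),(A+B)/2,np.degrees(np.arctan2(*(B-A)[:2]*[-1,1])))
c=(A+B)/2;y=(B-A)/np.linalg.norm(B-A);print("target",c+42*y,"delta",c+42*y-s["position"])
```

```text
135 [319, 318, 316, 317, 312, 313, 438, 540, 546, 544, 551, 551, 556, 557, 500, 547, 554, 551, 555, 551, 554, 548, 552, 556, 552, 555]
160 [322, 313, 313, 321, 319, 312, 409, 533, 540, 541, 542, 542, 547, 548, 506, 548, 548, 549, 547, 553, 550, 545, 552, 548, 552, 555]
175 [321, 320, 318, 328, 322, 304, 354, 523, 539, 541, 539, 533, 542, 543, 494, 544, 549, 551, 549, 550, 548, 543, 549, 548, 555, 553]
262 [394, 391, 316, 245, 201, 178, 176, 295, 312, 315, 317, 311, 320, 321, 261, 204, 178, 179, 175, 174, 175, 174, 180, 174, 181, 176]
275 [371, 382, 378, 379, 394, 396, 346, 308, 308, 311, 304, 311, 308, 314, 294, 369, 381, 385, 388, 316, 251, 202, 173, 179, 176, 170]
[522.64800671 204.79885541 138.        ] [451.40663227 299.2794637  138.        ] 118.32970368984012 [487.02731949 252.03915955 138.        ] 37.01745167301639
target [461.74087295 285.57415055 138.        ] delta [-24.49648379  32.23616353 -91.93436021]
```

Call:
{"fn": "play_rows", "kwargs": {
  "series": [
    [-5, 6.6, 0, 0, 0, 0],
    [-7, 9.2, 0, 0, 0, 0],
    [-7, 9.2, -2, 0, 0, 0],
    [-6, 8, -8, 0, 0, 0],
    [0, 0, -14, 0, 0, 0],
    [0, 0, -16, 0, 0, 0],
    [0, 0, -16, 0, 0, 0],
    [0, 0, -16, 0, 0, 0],
    [0, 0, -16, 0, 0, 0],
    [0, 0, -12, 0, 0, 0],
    [0, 0, -8, 0, 0, 0],
    [0, 0, -5, 0, 0, 0],
    [0, 0, 0, 0, 0, 0],
    [0, 0, 0, 0, 0, 0]
  ]
}}

```text
clock: 11.13
position: [461.7, 287.1, 118.2]
ee_rot: [0.895, -0.446, 0.0, -0.0]
contact_force: [0.5, 0.3, -0.6]
gripper_width: 42.4
grasp_force: 0.0
```

Call:
{"fn": "play_rows", "kwargs": {
  "series": [
    [0, 0, 0, 0, 0, 0],
    [0, 0, 0, 0, 0, 0],
    [0, 0, 0, 0, 0, 0],
    [0, 0, 0, 0, 0, 0],
    [0, 0, 0, 0, 0, 0],
    [0, 0, 0, 0, 0, 0],
    [0, 0, 0, 0, 0, 0],
    [0, 0, 0, 0, 0, 0],
    [0, 0, 0, 0, 0, 0]
  ],
  "gripper": 0
}}

```text
clock: 11.88
position: [462.2, 287.2, 118.8]
ee_rot: [0.895, -0.446, 0.0, -0.001]
contact_force: [-0.6, 1.3, 6.1]
gripper_width: 5.2
grasp_force: 59.5
```

Call:
{"fn": "play_rows", "kwargs": {
  "series": [
    [0, 0, 3, 0, 0, 0],
    [0, 0, 6, 0, 0, 0],
    [0, 0, 10, 0, 0, 0],
    [0, 0, 14, 0, 0, 0],
    [0, 0, 15, 0, 0, 0],
    [0, 0, 15, 0, 0, 0],
    [0, 0, 15, 0, 0, 0],
    [0, 0, 15, 0, 0, 0],
    [0, 0, 15, 0, 0, 0],
    [0, 0, 15, 0, 0, 0],
    [0, 0, 15, 0, 0, 0],
    [0, 0, 15, 0, 0, 0],
    [0, 0, 12, 0, 0, 0],
    [0, 0, 8, 0, 0, 0],
    [0, 0, 4, 0, 0, 0],
    [0, 0, 0, 0, 0, 0],
    [0, 0, 0, 0, 0, 0]
  ]
}}

```text
clock: 13.3
position: [461.3, 286.4, 294.4]
ee_rot: [0.895, -0.446, -0.0, 0.0]
contact_force: [-0.0, -0.6, -3.3]
gripper_width: 5.0
grasp_force: 58.5
```

Call:
{"fn": "play_rows", "kwargs": {
  "series": [
    [1, -6, 0, 0, 0, 0],
    [2, -12, 0, 0, 0, 0],
    [3, -18, 0, 0, 0, 0],
    [3.2, -20, 0, 0, 0, 0],
    [3.2, -20, 0, 0, 0, 0],
    [3.2, -20, 0, 0, 0, 0],
    [3.2, -20, 0, 0, 0, 0],
    [3.2, -20, 0, 0, 0, 0],
    [3.2, -20, 0, 0, 0, 0],
    [3.2, -20, 0, 0, 0, 0],
    [3.2, -20, 0, 0, 0, 0],
    [3.2, -20, 0, 0, 0, 0],
    [3.2, -20, 0, 0, 0, 0],
    [3.2, -20, 0, 0, 0, 0],
    [3.2, -20, 0, 0, 0, 0],
    [3.2, -20, 0, 0, 0, 0],
    [3.2, -20, 0, 0, 0, 0],
    [3.2, -20, 0, 0, 0, 0],
    [3.2, -20, 0, 0, 0, 0],
    [3.2, -20, 0, 0, 0, 0]
  ]
}}

```text
clock: 14.97
position: [521.2, -91.2, 294.4]
ee_rot: [0.895, -0.446, -0.001, 0.001]
contact_force: [-0.4, 0.6, -1.7]
gripper_width: 4.9
grasp_force: 58.5
```

Call:
{"fn": "play_rows", "kwargs": {
  "series": [
    [3.2, -20, 0, 0, 0, 0],
    [3.2, -20, 0, 0, 0, 0],
    [3.2, -20, 0, 0, 0, 0],
    [3, -18, -3, 0, 0, 0],
    [2, -14, -6, 0, 0, 0],
    [1, -10, -8, 0, 0, 0],
    [0.5, -6, -10, 0, 0, 0],
    [0, -4, -10, 0, 0, 0],
    [0, 0, -10, 0, 0, 0],
    [0, 0, -10, 0, 0, 0],
    [0, 0, -7, 0, 0, 0],
    [0, 0, -4, 0, 0, 0],
    [0, 0, -2, 0, 0, 0],
    [0, 0, 0, 0, 0, 0],
    [0, 0, 0, 0, 0, 0],
    [0, 0, 0, 0, 0, 0]
  ]
}}

```text
clock: 16.3
position: [538.6, -201.2, 225.7]
ee_rot: [0.895, -0.446, 0.001, -0.0]
contact_force: [0.3, -0.4, -2.4]
gripper_width: 5.4
grasp_force: 58.4
```

Run:
```python
from h import *
s=read_state();print(s["position"],s["ee_rot"],s["joints"].round(2))
d=get_image("wrist");t=get_image("top")
seat=np.array([495.7,-287.4,210]);ax=np.array([-.799,-.602,0])
for n,c in (("w",d),("t",t)): print(n,proj(c,np.array([seat-36*ax+[0,0,14],seat,seat+30*ax+[0,0,3],seat+98*ax+[0,0,3], s["position"]+[25,-33.7,19.2]])).round(1).tolist())
cv2.imwrite("pics/w4.png",d["image"][:,:,::-1]); cv2.imwrite("pics/t4.png",crop(t,370,170,110,100,6))
```

```text
[ 538.63717899 -201.2237129   225.71649629] [ 8.95105395e-01 -4.45854013e-01  7.03692003e-04 -1.88296514e-04] [-0.08  0.32 -0.17  0.   -1.08  0.72]
w [[451.0, 181.2], [522.8, 173.8], [599.6, 175.4], [763.9, 175.6], [320.7, 199.0]]
t [[411.9, 192.7], [420.5, 205.1], [428.7, 214.8], [447.1, 237.1], [399.7, 175.4]]
```

View pics/w4.png

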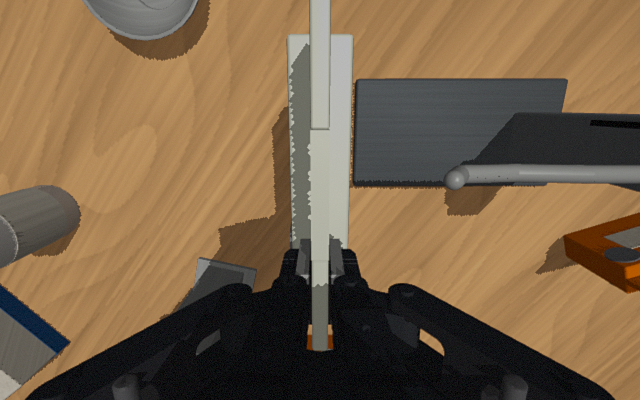

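The wrist view shows the cassette held with its slot free. The strip lies between rows 128 and 260 at column 320. The hook tip is at (455,180) and the rod is level along row ~174, close to the predicted (451,181) and 174.

Run:
```python
from h import *
s=read_state();d=get_image("wrist")
seat=np.array([495.7,-287.4,210]);ax=np.array([-.799,-.602,0]);ay=np.array([.602,-.799,0])
f=lambda P:(round((P-seat)@ax,1),round((P-seat)@ay,1))
print("slot kin",f(s["position"]+[25,-33.7,7.2]))
print("strip",[f(onz(d,320,v,244.9)) for v in (128,260)])
print("rod",[f(onz(d,u,174,z)) for u,z in ((523,206),(600,209))], "tip end",f(onz(d,447,180,221)),f(onz(d,455,180,224)))
g=d["image"].astype(int).sum(2)
for u in (500,560): print(g[155:195,u].tolist())
```

```text
slot kin (np.float64(-85.7), np.float64(-1.0))
strip [(np.float64(-86.0), np.float64(21.2)), (np.float64(-85.9), np.float64(-22.6))]
rod [(np.float64(2.8), np.float64(-0.9)), (np.float64(33.7), np.float64(-0.3))] tip end (np.float64(-36.3), np.float64(-0.2)) (np.float64(-34.4), np.float64(0.5))
[110, 113, 122, 112, 123, 116, 103, 108, 131, 225, 313, 341, 366, 388, 398, 408, 409, 411, 406, 407, 397, 392, 382, 355, 334, 310, 249, 138, 101, 103, 119, 197, 245, 288, 402, 423, 412, 406, 407, 418]
[121, 111, 127, 107, 103, 129, 110, 113, 119, 168, 282, 330, 361, 378, 380, 404, 419, 433, 454, 432, 404, 381, 377, 363, 333, 308, 269, 270, 410, 412, 404, 408, 405, 410, 404, 408, 404, 404, 420, 417]
```

Call:
{"fn": "play_rows", "kwargs": {
  "series": [
    [-2, -1.5, -1.5, 0, 0, 0],
    [-4, -3, 0, 0, 0, 0],
    [-5, -3.8, 0, 0, 0, 0],
    [-5, -3.8, 0, 0, 0, 0],
    [-5, -3.8, 0, 0, 0, 0],
    [-5, -3.8, 0, 0, 0, 0],
    [-5, -3.8, 0, 0, 0, 0],
    [-4, -3, 0, 0, 0, 0],
    [0, 0, 0, 0, 0, 0]
  ]
}}

```text
clock: 17.2
position: [502.2, -228.4, 223.6]
ee_rot: [0.895, -0.447, -0.0, 0.0]
contact_force: [0.1, 0.2, -3.6]
gripper_width: 5.5
grasp_force: 58.5
```

Call:
{"fn": "play_rows", "kwargs": {
  "series": [
    [-4, -3, 0, 0, 0, 0],
    [-5, -3.8, 0, 0, 0, 0],
    [-5, -3.8, 0, 0, 0, 0],
    [-5, -3.8, 0, 0, 0, 0],
    [-5, -3.8, 0, 0, 0, 0],
    [-5, -3.8, 0, 0, 0, 0],
    [-3, -2, 0, 0, 0, 0],
    [-1.7, -1.1, 0, 0, 0, 0],
    [0, 0, 0, 0, 0, 0],
    [0, 0, 0, 0, 0, 0]
  ]
}}

```text
clock: 18.03
position: [469.6, -253.0, 223.6]
ee_rot: [0.895, -0.446, 0.0, -0.0]
contact_force: [0.8, 0.8, -2.1]
gripper_width: 5.0
grasp_force: 58.5
```

Call:
{"fn": "play_rows", "kwargs": {
  "series": [
    [0, 0, -2, 0, 0, 0],
    [0, 0, -3, 0, 0, 0],
    [0, 0, -3, 0, 0, 0],
    [0, 0, -3, 0, 0, 0],
    [0, 0, -3, 0, 0, 0],
    [0, 0, -2, 0, 0, 0],
    [0, 0, -2, 0, 0, 0],
    [0, 0, -1, 0, 0, 0],
    [0, 0, -1, 0, 0, 0],
    [0, 0, -1, 0, 0, 0],
    [0, 0, -1, 0, 0, 0],
    [0, 0, -1, 0, 0, 0],
    [0, 0, -1, 0, 0, 0],
    [0, 0, 0, 0, 0, 0],
    [0, 0, 0, 0, 0, 0],
    [0, 0, 0, 0, 0, 0]
  ]
}}

```text
clock: 19.37
position: [469.6, -253.0, 199.7]
ee_rot: [0.895, -0.446, 0.0, -0.0]
contact_force: [0.6, -0.3, -2.2]
gripper_width: 5.3
grasp_force: 58.8
```

Call:
{"fn": "play_rows", "kwargs": {
  "series": [
    [0, 0, -1, 0, 0, 0],
    [0, 0, -1, 0, 0, 0],
    [0, 0, -1, 0, 0, 0],
    [0, 0, -1, 0, 0, 0],
    [0, 0, 0, 0, 0, 0],
    [0, 0, 0, 0, 0, 0],
    [0, 0, 0, 0, 0, 0]
  ]
}}

```text
clock: 19.95
position: [469.7, -253.0, 195.7]
ee_rot: [0.895, -0.446, 0.0, -0.0]
contact_force: [-0.6, 0.0, -0.1]
gripper_width: 5.5
grasp_force: 59.0
```

Run:
```python
from h import *
s=read_state();print(s["position"],s["contact_force"],s["wrist_torque"])
d=get_image("wrist")
cv2.imwrite("pics/w5.png",d["image"][:,:,::-1])
seat=np.array([495.7,-287.4,204]);ax=np.array([-.799,-.602,0])
print(proj(d,np.array([seat-36*ax+[0,0,14],seat,s["position"]+[25,-33.7,19.2]])).round(1).tolist())
```

```text
[ 469.6803711  -252.97649613  195.69382343] [-0.59467502  0.00653275 -0.08463605] [ 0.13249154  0.137448   -0.02762655]
[[203.0, 198.0], [319.5, 187.0], [320.6, 199.0]]
```

View pics/w5.png

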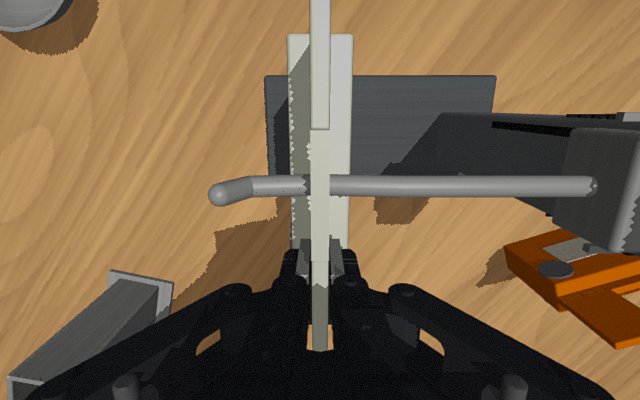

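The rod passes through the slot and the tip is at (215,195). At about 7 mm down the wrist force is near zero, so the hook carries the full weight. Next is the tug.

Call:
{"fn": "play_rows", "kwargs": {
  "series": [
    [0, 0, -1, 0, 0, 0],
    [0, 0, -1.5, 0, 0, 0],
    [0, 0, -1.5, 0, 0, 0],
    [0, 0, -1.5, 0, 0, 0],
    [0, 0, -1.5, 0, 0, 0],
    [0, 0, -1.5, 0, 0, 0],
    [0, 0, -1.5, 0, 0, 0],
    [0, 0, -1.5, 0, 0, 0],
    [0, 0, -1.5, 0, 0, 0],
    [0, 0, -1.5, 0, 0, 0],
    [0, 0, -1, 0, 0, 0],
    [0, 0, 0, 0, 0, 0],
    [0, 0, 0, 0, 0, 0],
    [0, 0, 0, 0, 0, 0],
    [0, 0, 0, 0, 0, 0]
  ]
}}

```text
clock: 21.25
position: [469.7, -253.0, 180.6]
ee_rot: [0.895, -0.446, 0.0, 0.0]
contact_force: [-2.3, 1.9, 5.7]
gripper_width: 5.5
grasp_force: 59.9
```

Call:
{"fn": "play_rows", "kwargs": {
  "series": [
    [0, 0, 0.5, 0, 0, 0],
    [0, 0, 1, 0, 0, 0],
    [0, 0, 1, 0, 0, 0],
    [0, 0, 1, 0, 0, 0],
    [0, 0, 1, 0, 0, 0],
    [0, 0, 1, 0, 0, 0],
    [0, 0, 1, 0, 0, 0],
    [0, 0, 1, 0, 0, 0],
    [0, 0, 1, 0, 0, 0],
    [0, 0, 1, 0, 0, 0],
    [0, 0, 1, 0, 0, 0],
    [0, 0, 1, 0, 0, 0],
    [0, 0, 1, 0, 0, 0],
    [0, 0, 1, 0, 0, 0],
    [0, 0, 1, 0, 0, 0],
    [0, 0, 0.5, 0, 0, 0],
    [0, 0, 0, 0, 0, 0],
    [0, 0, 0, 0, 0, 0],
    [0, 0, 0, 0, 0, 0]
  ]
}}

```text
clock: 22.83
position: [469.6, -252.9, 194.9]
ee_rot: [0.895, -0.446, -0.0, -0.0]
contact_force: [0.6, -0.8, 1.3]
gripper_width: 5.3
grasp_force: 59.0
```

Run:
```python
from h import *
F=[]
for i in range(6): get_image("wrist"); s=read_state();F.append(np.r_[s["contact_force"],s["wrist_torque"]])
print(s["position"],np.mean(F,0).round(2),np.std(F,0).round(2))
```

```text
[ 469.55366023 -252.91137657  194.97170511] [ 0.56 -0.68  0.38 -0.19 -0.19  0.  ] [0.21 0.55 0.22 0.02 0.03 0.04]
```

Call:
{"fn": "play_rows", "kwargs": {
  "series": [
    [0, 0, 0.4, 0, 0, 0],
    [0, 0, 0.3, 0, 0, 0],
    [0, 0, 0, 0, 0, 0],
    [0, 0, 0, 0, 0, 0]
  ]
}}

```text
clock: 23.47
position: [469.6, -252.9, 195.7]
ee_rot: [0.895, -0.446, 0.0, -0.0]
contact_force: [1.3, -0.3, 0.1]
gripper_width: 5.4
grasp_force: 59.0
```

Call:
{"fn": "play_rows", "kwargs": {
  "series": [
    [0, 0, 0, 0, 0, 0],
    [0, 0, 0, 0, 0, 0],
    [0, 0, 0, 0, 0, 0],
    [0, 0, 0, 0, 0, 0],
    [0, 0, 0, 0, 0, 0],
    [0, 0, 0, 0, 0, 0],
    [0, 0, 0, 0, 0, 0],
    [0, 0, 0, 0, 0, 0],
    [0, 0, 0, 0, 0, 0],
    [0, 0, 0, 0, 0, 0],
    [0, 0, 0, 0, 0, 0],
    [0, 0, 0, 0, 0, 0]
  ],
  "gripper": 0.5
}}

```text
clock: 24.47
position: [469.5, -252.9, 195.7]
ee_rot: [0.895, -0.446, -0.0, 0.0]
contact_force: [-0.2, -0.8, -0.3]
gripper_width: 42.5
grasp_force: 0.0
```

Call:
{"fn": "play_rows", "kwargs": {
  "series": [
    [0, 0, 4, 0, 0, 0],
    [0, 0, 8, 0, 0, 0],
    [0, 0, 10, 0, 0, 0],
    [0, 0, 12, 0, 0, 0],
    [0, 0, 12, 0, 0, 0],
    [0, 0, 12, 0, 0, 0],
    [0, 0, 12, 0, 0, 0],
    [0, 0, 12, 0, 0, 0],
    [0, 0, 10, 0, 0, 0],
    [0, 0, 8, 0, 0, 0],
    [0, 0, 0, 0, 0, 0],
    [0, 0, 0, 0, 0, 0],
    [0, 0, 0, 0, 0, 0],
    [0, 0, 0, 0, 0, 0],
    [0, 0, 0, 0, 0, 0],
    [0, 0, 0, 0, 0, 0],
    [0, 0, 0, 0, 0, 0],
    [0, 0, 0, 0, 0, 0],
    [0, 0, 0, 0, 0, 0],
    [0, 0, 0, 0, 0, 0]
  ]
}}

```text
clock: 26.13
position: [469.5, -252.9, 295.7]
ee_rot: [0.895, -0.446, -0.0, 0.0]
contact_force: [0.3, 0.3, 0.1]
gripper_width: 42.9
grasp_force: 0.0
```

Run:
```python
from h import *
s=read_state();print(s["clock"],s["position"])
p=None
for i in range(8):
    g=cv2.cvtColor(get_image("wrist")["image"],cv2.COLOR_RGB2GRAY).astype(float)[:, 200:450]
    if p is not None: print(np.abs(g-p).mean().round(3),end=" ")
    p=g
d=get_image("wrist");g=d["image"].astype(int).sum(2)
# plate top expected rows if slot at x=0,y=0,z=203
o=np.array([495.2,-287.1,215.]);ay=np.array([-.602,.799,0])
print(proj(d,[o-60*ay,o-22*ay,o,o+22*ay,o+60*ay]).round(1).tolist())
m=cv2.inRange(cv2.cvtColor(d["image"],cv2.COLOR_RGB2HSV),(20,0,130),(50,60,255));n,l,st,c=cv2.connectedComponentsWithStats(m);print([x.tolist() for x in st[1:] if x[4]>300])
```

```text
26.1333 [ 469.53959821 -252.89867763  295.66585889]
2.215 2.215 2.209 2.219 2.198 2.195 2.188 [[320.0, 47.1], [320.0, 116.1], [319.9, 152.6], [319.9, 186.9], [319.9, 241.5]]
[[75, 0, 56, 40, 1354], [301, 50, 165, 191, 4933], [475, 121, 23, 61, 314], [168, 238, 35, 44, 306]]
```

Call:
{"fn": "play_rows", "kwargs": {
  "series": [
    [0, 0, 0, 0, 0, 0],
    [0, 0, 0, 0, 0, 0],
    [0, 0, 0, 0, 0, 0],
    [0, 0, 0, 0, 0, 0],
    [0, 0, 0, 0, 0, 0],
    [0, 0, 0, 0, 0, 0],
    [0, 0, 0, 0, 0, 0],
    [0, 0, 0, 0, 0, 0],
    [0, 0, 0, 0, 0, 0],
    [0, 0, 0, 0, 0, 0],
    [0, 0, 0, 0, 0, 0],
    [0, 0, 0, 0, 0, 0],
    [0, 0, 0, 0, 0, 0],
    [0, 0, 0, 0, 0, 0],
    [0, 0, 0, 0, 0, 0],
    [0, 0, 0, 0, 0, 0],
    [0, 0, 0, 0, 0, 0],
    [0, 0, 0, 0, 0, 0],
    [0, 0, 0, 0, 0, 0],
    [0, 0, 0, 0, 0, 0]
  ]
}}

```text
clock: 28.25
position: [469.5, -252.9, 295.7]
ee_rot: [0.895, -0.446, -0.0, 0.0]
contact_force: [0.1, -0.4, 0.3]
gripper_width: 42.7
grasp_force: 0.0
```

Run:
```python
from h import *
p=None
for i in range(12):
    g=cv2.cvtColor(get_image("wrist")["image"],cv2.COLOR_RGB2GRAY).astype(np.float32)[40:235,270:380]
    if p is None: p=g
    else: print(np.round(cv2.phaseCorrelate(p,g)[0],3),end=" ")
# top view: hook tip brightness position vs prediction
```

```text
[0.003 0.016] [0.025 0.012] [ 0.012 -0.005] [ 0.016 -0.011] [ 0.019 -0.005] [-0.007  0.009] [0.002 0.012] [ 0.006 -0.01 ] [0.02  0.001] [-0.005  0.024] [0.027 0.01 ]
```

The cassette is at rest and hanging free, with the robot clear of it, so I'll hand in.

```bash
python3 -c "
from bench import *
print(job_done())"
```

```text
the job is handed in; nothing more can be done
None
```

The cassette hangs freely by its slot on the scale hook, at rest; it was stood on the mat, regripped by one cheek, tugged about 15 mm and eased back before release, and the job was handed in at about 29 s of the 67 s; no verdict was returned.

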